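# Sort the stationery on the shop counter into rack, pot and tray

### The job

Sort the loose stationery along the front of the counter: stand the brown-handled stamp in the wooden rack's bay with the brown pad and the black-handled stamp in the bay with the black pad, and stand the glue stick upright in the green pot. Lay the eraser and the white tally counter flat, side by side, inside the blue tray, and leave the bell and the stapler where they are.

Things in the scene. Friction and masses are not known exactly. Their poses are not given: they have to be found in the camera images.
- brown_stamp: rubber stamp with a dark brown turned wooden handle, standing upright on its foot; 78 mm tall in all. Foot 41 mm along its x, 23 mm along its y, 16 mm high; handle about 20 mm thick above it, on the middle axis, best gripped 50 to 60 mm up. Origin: centre of the underside; z up. It weighs about 50 g
- black_stamp: rubber stamp with a black handle, standing upright on its foot; 70 mm tall in all. Foot 35 mm along its x, 23 mm along its y, 16 mm high; handle about 20 mm thick above it, on the middle axis, best gripped 45 to 55 mm up. Origin: centre of the underside; z up. It weighs about 40 g
- glue_stick: yellow and blue round glue stick standing upright, 26 mm across, 88 mm tall, closed. Origin: centre of the underside; z up. About 35 g
- eraser: small eraser in a blue sleeve with a white end, lying flat: 19 mm along its x, 42 mm along its y, 12 mm high. Origin: centre of the underside; z up
- tally_counter: white round hand tally counter lying on its back, 54 x 45 mm, 25 mm high: a drum of 45 mm across and 24 mm high whose axis stands 5 mm to the -x side of the origin, with a small push button on its +x side (reaching to x = 27 mm). Grip the drum along its y. Origin: centre of the underside; z up. About 70 g
- blue_tray: shallow blue rectangular tray, 110 mm along its x, 160 mm along its y, 14 mm high; floor 4 mm thick, walls 4 mm, so 102 x 152 mm inside; its y points roughly towards the robot. It does not move. Origin: centre of the underside.
- stamp_rack: pale wooden stamp rack, 74 mm along its x, 106 mm along its y, with walls 6 mm thick and 16 mm high and two bays, each 62 mm along x and 44 mm along y inside, floor 6 mm up. The bay centred at y = +25 mm has a brown pad on its floor, the one at y = -25 mm a black pad. It does not move. Origin: centre of the underside; z up
- green_pot: round open green pot, 72 mm across outside, 64 mm inside, rim 50 mm high, floor 5 mm thick. It does not move. Origin: centre of the underside; z up. (Backdrop: the grey pillar and the big framed print leaning on it, left of the robot in the pictures, are not solid and can be passed through; the plant pot at the right and the machines at the back are solid)
- call_bell: bystander: silver counter bell with a black base, 84 mm across, 62 mm high, loose. Origin: centre of the underside
- stapler: bystander: red and black desk stapler, 125 mm along its y, 34 mm wide, 46 mm high, loose. Origin: centre of the underside

How it is judged:
At the end, for the whole second after the job is handed in: Each stamp stands (within 7 deg) on the floor of its own bay, within 14 mm of the bay's centre each way; the glue stick stands (within 11 deg) on the pot's floor; eraser and tally counter lie flat on the blue tray's floor, inside its walls; all at rest (x of brown_stamp in the frame of stamp_rack between -0.014 and 0.014 m and y of brown_stamp in the frame of stamp_rack between 0.011 and 0.039 m and z of brown_stamp in the frame of stamp_rack between -0.002 and 0.012 m and angle between each of brown_stamp, black_stamp, eraser, tally_counter's own z axis and vertical below 0.12 rad and linear speed of each of brown_stamp, black_stamp, glue_stick, eraser, tally_counter below 0.02 m/s and x of black_stamp in the frame of stamp_rack between -0.014 and 0.014 m and y of black_stamp in the frame of stamp_rack between -0.039 and -0.011 m and z of black_stamp in the frame of stamp_rack between -0.002 and 0.012 m and horizontal distance between glue_stick and green_pot below 0.022 m and z of glue_stick in the frame of green_pot between -0.002 and 0.012 m and angle between glue_stick's own z axis and vertical below 0.2 rad and x of eraser in the frame of blue_tray between -0.042 and 0.042 m and y of eraser in the frame of blue_tray between -0.067 and 0.067 m and z of eraser in the frame of blue_tray between -0.002 and 0.012 m and x of tally_counter in the frame of blue_tray between -0.042 and 0.042 m and y of tally_counter in the frame of blue_tray between -0.067 and 0.067 m and z of tally_counter in the frame of blue_tray between -0.002 and 0.012 m); the robot touches nothing.
It fails at once if the call bell is moved by over 20 mm (distance of call_bell from where it was at the start of the episode above 0.02 m).
It fails at once if the stapler is moved by over 20 mm (distance of stapler from where it was at the start of the episode above 0.02 m).
It also fails if it takes over 115 s, if anything falls off the work surface, if the arm or the gripper's body presses on something with over 40 N, if the wrist force passes 120 N, or if a joint passes its speed limit or range.

### The arm

A 6-joint arm with a two-finger parallel gripper is mounted at the origin on a cart in front of the work surface, level with it; the furniture and walls round the work are solid. World frame = base frame: x ahead of the robot, y to its left, z up, the work surface at z = 0. Lengths are in m, angles in rad, forces in N, time in s.
With the tool pointing down it reaches from about 0.35 to 0.95 m from the base axis. Payload 17.4 kg.
Tool frame: the origin (TCP) lies on the centre line of the jaws, within the pads' length; the fingertips stand manip.tcp_to_tips ahead of it and the grasp point (between the pads) lies 11 mm behind it (manip.tcp_to_tips is the distance from the TCP to the fingertips, in m); z points along the fingers, y is the line along which they close (so a half turn about z gives the same grasp; the last joint's range is limited). The gripper opens to 93 mm and grips with 3 to 60 N. Pads are 15 mm wide; open, the fingers measure 128 mm over their backs; the gripper's body (75 mm by 188 mm) begins 65 mm behind the grasp point.
Start: joints at [-1.322, 0.116, 1.442, -0, 1.584, -0.038], TCP at [0.191, -0.647, 0.227] pointing down, gripper open.
Joint ranges: [-2.83, 2.83], [-0.83, 2.19], [0.07, 2.5], [-1.14, 4.28], [0.01, 3], [-2.97, 2.97]. Speed limits (rad/s): [1.89, 1.89, 2.22, 3.14, 3.14, 3.14].

### API

Orientations are given as a rotation vector (axis times angle).
In Python, from station import manip gives the robot as it stands. The module is installed in compiled form; this text tells all that it offers.
- The arm moves only by the tool send_rows, never from a script. Its arguments are lists of equal length, an entry for each row: "xyz": the shift along the world's x, y, z as a fraction of full scale, a list of three; "dr": the turn, a rotation vector about the world's x, y, z as a fraction of full scale, a list of three. In form: {"xyz": [[x, y, z], ...], "dr": [[ax, ay, az], ...]}. A call has 1 to 20 rows; each row shifts and turns the commanded pose from where the row before left it; what a row does not reach is not made up. Full scale, the value 1, is 0.025 m for a shift and 6 degrees for a turn. A row lasts 1/12 s, in which the tool goes at most 41.7 mm and 7.16 degrees, less where a joint would pass 70% of its speed; a pose out of reach is approached as far as the arm can. A call with a number of a shift or a turn outside -1 to 1 is refused whole. A call with a gripper value outside its range is refused whole. "grip" is the opening, from -1 (shut) to 1 (fully open), set as the call begins (left out, the last holds). The fingers move at their own pace and stop on an object; "grip_force" is the grip in N (left out, the last holds). Time passes only in rows, so rows that do not move let the fingers close. It gives the time, the measured TCP pose, the force, the opening and the grip force at its end, in the units of the state.
- manip.observe(): the state, without advancing time (a new reading comes with each control period).
- manip.camera(name): name is "scene" or "top" or "wrist"; returns a dict with "color" (384x512x3 uint8, red, green, blue), "depth" (384x512 float32, m along the optical axis (not along the pixel's ray), 0 where there is no reading), "mtx" (3x3 intrinsics, pixels), "k1" (the pictures are not rectified: a ray, as slopes to the right and down, at radius r is drawn at 1 + k1 r^2 times it, then the intrinsics apply), "R" (3x3) and "t" (3): a world point X has camera coordinates R X + t; the wrist camera has in their place "mount" (4x4, takes a point from camera to tool coordinates, whose origin is the TCP and whose axes are the flange's). Camera axes: x right, y down, z forward; pixel columns grow to the right and rows downward; lengths in m; the calibration is good to about 2 mm. A picture is of the moment at which its call begins: read the wrist's pose just before it.
- manip.sign_off(): hands the job in; it is judged then, once.
The state is a dict: "time": time; "joint_pos": joint angles; "joint_velocities": joint speeds; "effort": joint torques, N m; "position": TCP position; "tool_rot": TCP orientation; "ft_force": force on the tool from outside, world axes, zero at the start; "ft_torque": the same for the moment, N m; "gripper_width": finger opening in m; "finger_force": force on a finger pad.
Only numpy, scipy, OpenCV 4.12 (cv2) and the standard library are available. Lean on these libraries where they do the work, as an engineer would, in place of code of your own. Each camera call takes 0.05 s, during which the arm holds its last target. There are 200 camera calls.

## Working session

There is one attempt and no reset: what is moved stays moved. The work goes in short steps, Python scripts to look and compute and a tool call to move; the robot and the scene stay as the last step left them, time stands still between calls to the robot, and variables do not carry over. Pictures are saved under pics/ and viewed, at most 14 in all, crops included, and the job is handed in when it is done.

Besides the shell and the picture viewer there is one more tool, called after "Emit:" as name(argument=value, ...), one argument or row to a line, values as JSON. send_rows: Moves the arm, as the interface text tells. Shift numbers are shares of 0.025 m and turn numbers shares of 6 degrees, none past 1 either way. Its arguments: {"type":"object","properties":{"xyz":{"type":"array"},"dr":{"type":"array"},"grip":{"type":"number"},"grip_force":{"type":"number"}},"required":["xyz","dr"]}

```bash
mkdir -p pics
python3 - <<'E'
from station import manip
import cv2,numpy as np
s=manip.observe();print({k:np.round(v,3).tolist() if not isinstance(v,dict) else v for k,v in s.items()}, manip.tcp_to_tips)
for n in("scene","top"):
    c=manip.camera(n);np.savez(f"pics/{n}.npz",**c)
    cv2.imwrite(f"pics/{n}0.png",cv2.resize(c["color"][:,:,::-1],(800,600),interpolation=cv2.INTER_CUBIC))
    print(n,c["mtx"].tolist(),c["k1"],"cam pos",(-c["R"].T@c["t"]).tolist(),c["R"].tolist(),(c["depth"]>0).mean())
E
```

```text
{'time': 0.0, 'joint_pos': [-1.322, 0.116, 1.442, 0.0, 1.584, -0.038], 'joint_velocities': [-0.001, -0.0, 0.001, -0.0, -0.001, 0.001], 'effort': [-0.008, -72.129, -62.262, 0.077, 0.024, -0.0], 'position': [0.191, -0.647, 0.226], 'tool_rot': [-3.108, -0.449, 0.0], 'ft_force': [-0.457, 0.046, -0.024], 'ft_torque': [-0.018, 0.019, 0.044], 'finger_force': 0.0, 'gripper_width': 0.093} 0.008
scene [[358.77651634261355, 0.0, 256.5501861580057], [0.0, 358.77651634261355, 193.03495534372703], [0.0, 0.0, 1.0]] -0.0418698108571523 cam pos [0.8820995646454012, 0.6732269722642762, 0.3869960921361276] [[-0.8678165420548223, 0.4964245000164619, 0.021381419957910736], [0.19912588172330647, 0.38687859801472047, -0.9003742741916164], [-0.4552398626701385, -0.7771020950824736, -0.434590613398982]] 0.9480438232421875
top [[483.31572720576634, 0.0, 248.70992635928366], [0.0, 483.31572720576634, 186.36445371457387], [0.0, 0.0, 1.0]] -0.0905267869114432 cam pos [0.3482598277704244, 0.028615134550532884, 1.0014588566310771] [[-0.006240762938673895, -0.9998424748505966, 0.01661560599489325], [-0.9874129762643621, 0.003535445583511006, -0.15812373297288476], [0.15804008093739202, -0.017393277700315464, -0.9872794977655223]] 0.9959665934244791
```

View pics/top0.png

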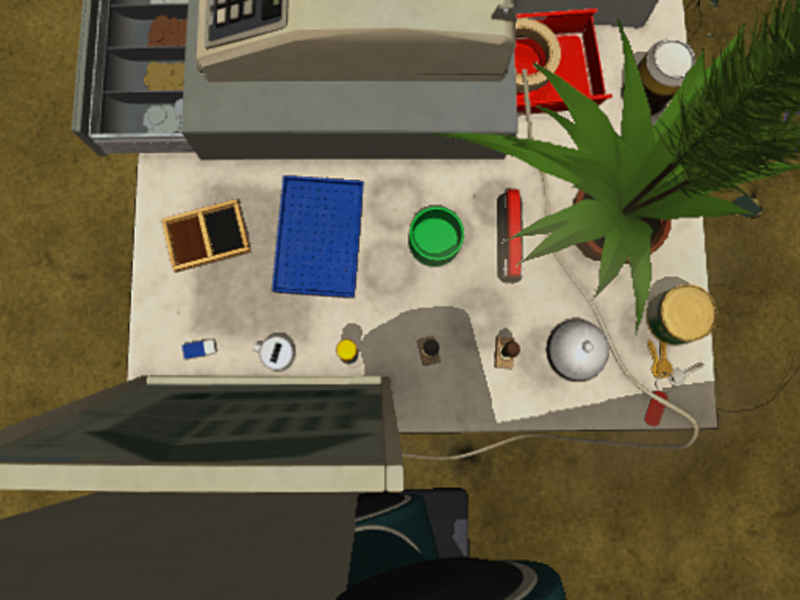

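View pics/scene0.png

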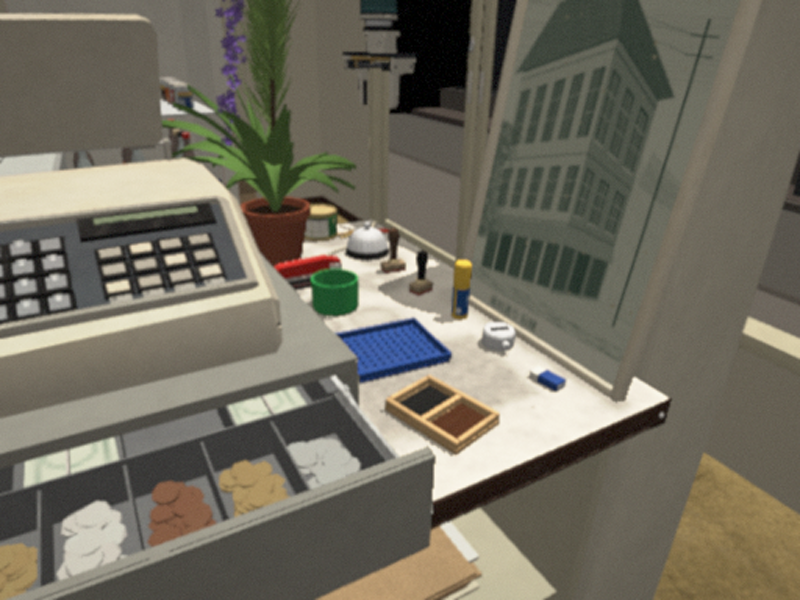

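The top view (800x600) shows the eraser at (200,348), the counter at (277,352) with its button to the left (+y), and the glue stick at (347,350). The black stamp is at (430,348), the brown stamp at (507,348) and the bell at (578,349). Further back are the rack at (206,235) with the brown pad on the left, the tray at (320,237), the pot at (436,235) and the stapler at (510,235). The scene view agrees with this layout.

```bash
cat > h.py <<'E'
import numpy as np,cv2
from scipy import ndimage as ndi
def slopes(c):
    K=c["mtx"];h,w=c["depth"].shape
    u,v=np.meshgrid(np.arange(w),np.arange(h))
    p=np.stack([u,v],-1).reshape(-1,1,2).astype(np.float64)
    return cv2.undistortPoints(p,K,np.array([float(c["k1"]),0,0,0])).reshape(h,w,2)  # approx inverse of r(1+k1 r^2)
def world(c,R=None,t=None):
    R=c["R"] if R is None else R; t=c["t"] if t is None else t
    s=slopes(c);d=np.dstack([s,np.ones(s.shape[:2])])
    return (d*c["depth"][...,None]-t)@R, d@R, -R.T@t   # points, ray dirs, origin
def onplane(dirs,o,z): return o+dirs*((z-o[2])/dirs[...,2])[...,None]
def rect(P):
    (cx,cy),(w,h),a=cv2.minAreaRect(P[:,:2].astype(np.float32)*1000);return [round(float(x),1) for x in(cx,cy,w,h,a)]
E
python3 - <<'E'
from h import *
c=dict(np.load("pics/top.npz"));X,D,o=world(c)
hsv=cv2.cvtColor(c["color"],cv2.COLOR_RGB2HSV);H,S,V=[hsv[...,i].astype(int) for i in range(3)]
def box(u0,v0,u1,v1):
    m=np.zeros(H.shape,bool);s=.64;m[int(v0*s):int(v1*s),int(u0*s):int(u1*s)]=1;return m
tb=X[box(150,310,330,330)];print("table z",np.median(tb[:,2]))
for n,b,zmin,zt in [("eraser",(170,325,225,370),.006,.012),("counter",(245,320,305,378),.012,.024),("glue",(325,330,368,372),.06,.088),
  ("black",(410,325,450,375),.055,.07),("blackfoot",(410,325,450,375),.009,.016),("brown",(485,320,535,380),.06,.078),("brownfoot",(485,320,535,380),.009,.016),
  ("rack",(150,185,262,285),.010,.016),("tray",(262,165,375,308),.010,.014),("traycol",(262,165,375,308),None,.0),("pot",(400,195,472,275),.042,.05),("stapler",(490,180,530,290),.03,.046),("bell",(540,315,615,385),.02,.03)]:
    m=box(*b)
    if zmin is None: m&=(H>100)&(H<130)&(S>120)
    else: m&=(X[...,2]>zmin)
    if "foot" in n: m&=X[...,2]<.024
    P=X[m]; Q=onplane(D,o,zt)[m]
    print(n,m.sum(),"z",np.round(np.percentile(P[:,2],[5,50,95]),3),"mean",np.round(P.mean(0)[:2]*1000,1),"rectD",rect(P),"rectPlane",rect(Q))
# pads colour
m=box(165,200,250,270)&(V<90);
for n,f in(("brownpad",(S>90)),("blackpad",(S<70))):
    k=ndi.binary_opening(m&f,iterations=2);Q=onplane(D,o,.007)[k];print(n,k.sum(),Q.mean(0)[:2]*1000,rect(Q))
E
```

```text
table z 0.00022813792022372415
eraser 198 z [0.009 0.012 0.015] mean [430.9 262.5] rectD [431.2, 262.3, 19.3, 43.9, 12.0] rectPlane [430.7, 261.8, 19.9, 44.0, 11.2]
counter 420 z [0.018 0.024 0.028] mean [423.7 157.6] rectD [387.2, 112.5, 179.4, 44.8, 51.1] rectPlane [426.8, 161.0, 50.6, 60.7, 0.6]
glue 158 z [0.077 0.088 0.092] mean [422.4  64.6] rectD [390.4, 54.8, 96.2, 24.6, 17.6] rectPlane [421.6, 64.6, 48.1, 24.8, 8.7]
black 94 z [0.059 0.068 0.072] mean [425.2 -36.7] rectD [395.1, -5.2, 19.3, 114.0, 44.6] rectPlane [427.9, -38.7, 19.1, 31.6, 44.4]
blackfoot 111 z [0.013 0.017 0.023] mean [425.6 -37.6] rectD [428.4, -39.2, 34.8, 22.6, 14.9] rectPlane [428.3, -39.3, 34.7, 22.9, 13.6]
brown 96 z [0.066 0.077 0.312] mean [ 420.  -129.9] rectD [392.6, -57.8, 19.8, 193.2, 21.3] rectPlane [420.1, -139.0, 43.2, 50.4, 12.1]
brownfoot 159 z [0.012 0.017 0.022] mean [ 422.9 -137.4] rectD [424.7, -140.4, 23.8, 41.1, 84.2] rectPlane [424.5, -139.7, 24.1, 41.1, 84.2]
rack 708 z [0.01  0.016 0.02 ] mean [577.5 249.5] rectD [471.0, 182.6, 374.1, 122.7, 33.3] rectPlane [588.6, 261.7, 126.7, 138.0, 1.1]
tray 568 z [0.011 0.014 0.019] mean [575. 104.] rectD [506.9, 102.2, 325.7, 127.2, 3.6] rectPlane [589.9, 106.1, 143.1, 180.1, 88.8]
traycol 3829 z [0.002 0.005 0.015] mean [583.  106.3] rectD [505.9, 102.1, 323.8, 127.1, 3.6] rectPlane [586.5, 107.0, 110.0, 161.6, 85.7]
pot 260 z [0.044 0.05  0.054] mean [571.5 -47.8] rectD [477.1, -31.3, 70.5, 275.2, 79.4] rectPlane [579.6, -49.2, 87.2, 71.3, 14.4]
stapler 575 z [0.033 0.044 0.177] mean [ 568.8 -147.2] rectD [478.2, -92.3, 72.2, 347.5, 58.8] rectPlane [573.5, -153.4, 34.9, 127.6, 87.8]
bell 1045 z [0.024 0.042 0.051] mean [ 425.4 -232.8] rectD [377.8, -128.5, 74.8, 310.9, 24.2] rectPlane [427.3, -236.1, 74.7, 75.4, 14.9]
brownpad 498 [578.29776227 283.40701066] [578.8, 284.0, 57.9, 41.7, 14.7]
blackpad 445 [591.83195222 234.95102562] [591.8, 235.0, 54.5, 38.0, 15.4]
```

Run:
```python
from h import *
c=dict(np.load("pics/top.npz"));X,D,o=world(c)
def run(n,b,z0,z1,zt):
    m=np.zeros(X.shape[:2],bool);s=.64;m[int(b[1]*s):int(b[3]*s),int(b[0]*s):int(b[2]*s)]=1
    m&=(X[...,2]>z0)&(X[...,2]<z1);l,k=ndi.label(m);m=l==1+np.argmax(ndi.sum(m,l,range(1,k+1)))
    Q=onplane(D,o,zt)[m];(cx,cy),r=cv2.minEnclosingCircle((Q[:,:2]*1000).astype(np.float32))
    print(n,m.sum(),"mean",np.round(Q.mean(0)[:2]*1000,1),"circ",round(cx,1),round(cy,1),round(r,1),"rect",rect(Q))
run("counter",(245,320,305,378),.019,.03,.024)
run("counter all",(245,320,305,378),.006,.03,.018)
run("glue",(325,330,368,372),.08,.096,.088)
run("black",(410,325,450,375),.062,.078,.07)
run("brown",(485,320,535,380),.070,.086,.078)
run("pot",(400,195,472,275),.046,.056,.05)
run("rack",(155,185,262,285),.012,.020,.016)
run("tray",(268,165,370,308),.011,.018,.014)
run("stapler",(490,180,530,290),.03,.052,.046)
hi=(X[...,2]>.06)
for y in(-.1,0,.1,.2,.25,.3):
    m=hi&(abs(X[...,1]-y)<.02)&(X[...,0]>.5)&(X[...,2]<.4)
    i=X[m];print(y,"min x above 60mm",np.round(np.percentile(i[:,0],[1,5]),3) if len(i) else None, i[i[:,0].argmin(),2] if len(i) else '')
```

```text
counter 382 mean [424.6 158.6] circ 424.4 158.6 22.6 rect [424.4, 159.1, 43.6, 43.4, 34.1]
counter all 423 mean [425.1 159.9] circ 426.4 162.0 26.8 rect [424.7, 159.5, 45.8, 46.5, 26.5]
glue 147 mean [423.8  65.2] circ 423.6 65.4 12.9 rect [423.6, 65.4, 24.7, 22.7, 0.0]
black 78 mean [427.7 -39.2] circ 427.6 -39.1 9.6 rect [428.4, -39.2, 17.4, 17.4, 89.3]
brown 79 mean [ 423.9 -139. ] circ 423.9 -138.8 9.7 rect [423.2, -138.8, 17.5, 17.3, 89.6]
pot 231 mean [577.3 -50. ] circ 576.5 -49.8 36.3 rect [577.1, -50.0, 69.0, 70.8, 89.4]
rack 558 mean [584.5 257.3] circ 584.4 257.1 63.7 rect [584.8, 257.6, 75.9, 107.8, 15.0]
tray 451 mean [592.2 104.1] circ 583.4 107.1 95.8 rect [583.5, 106.8, 110.5, 160.8, 85.6]
stapler 255 mean [ 606.3 -152.1] circ 604.3 -151.4 33.6 rect [604.3, -152.4, 18.6, 66.0, 88.1]
-0.1 min x above 60mm [0.631 0.643] 0.16451816545228964
0 min x above 60mm [0.691 0.692] 0.0769627721597808
0.1 min x above 60mm [0.692 0.692] 0.0934000122666732
0.2 min x above 60mm [0.69  0.691] 0.09784716037893243
0.25 min x above 60mm [0.69  0.691] 0.0875865826733114
0.3 min x above 60mm [0.698 0.699] 0.06079018161707253
```

Emit:
send_rows(
  xyz=[
    [0.45,1,0],
    [0.45,1,0],
    [0.45,1,0],
    [0.45,1,0],
    [0.45,1,0],
    [0.45,1,0],
    [0.45,1,0],
    [0.45,1,0],
    [0.45,1,0],
    [0.45,1,0],
    [0.45,1,0],
    [0.45,1,0],
    [0.45,1,0],
    [0.45,1,0],
    [0.45,1,0],
    [0.45,1,0],
    [0.45,1,0],
    [0.45,1,0],
    [0.45,1,0],
    [0.45,1,0],
  ],
  dr=[
    [0,0,-0.2],
    [0,0,-0.2],
    [0,0,-0.2],
    [0,0,-0.2],
    [0,0,-0.2],
    [0,0,-0.2],
    [0,0,-0.2],
    [0,0,-0.2],
    [0,0,-0.2],
    [0,0,-0.2],
    [0,0,-0.2],
    [0,0,-0.2],
    [0,0,-0.2],
    [0,0,-0.2],
    [0,0,-0.2],
    [0,0,-0.2],
    [0,0,-0.2],
    [0,0,-0.2],
    [0,0,-0.2],
    [0,0,-0.2],
  ],
  grip=0.1,
  grip_force=15,
)

```text
time: 1.77
position: [0.4161, -0.1461, 0.2265]
tool_rot: [-3.135, 0.209, 0.0]
ft_force: [0.6, -0.5, -1.1]
gripper_width: 0.0512
finger_force: 0.0
```

Emit:
send_rows(
  xyz=[
    [0,0,0],
    [0,0,0],
  ],
  dr=[
    [0,0,0],
    [0,0,0],
  ],
)

```text
time: 1.93
position: [0.4161, -0.1466, 0.2265]
tool_rot: [-3.135, 0.203, 0.0]
ft_force: [-0.6, 0.4, -0.6]
gripper_width: 0.051
finger_force: 0.0
```

```bash
cat >> h.py <<'E'
from scipy.spatial.transform import Rotation as Ro
def wrist(name=None):
    from station import manip
    s=manip.observe();c=manip.camera("wrist");T=np.eye(4);T[:3,:3]=Ro.from_rotvec(s["tool_rot"]).as_matrix();T[:3,3]=s["position"]
    M=T@c["mount"];R=M[:3,:3].T;t=-R@M[:3,3]
    if name: cv2.imwrite(name,c["color"][:,:,::-1])
    return c,*world(c,R,t)
def blob(X,D,o,cx,cy,rad,z0,z1,zt):
    m=(np.hypot(X[...,0]-cx,X[...,1]-cy)<rad)&(X[...,2]>z0)&(X[...,2]<z1);l,k=ndi.label(m)
    if not k: return print("none")
    m=l==1+np.argmax(ndi.sum(m,l,range(1,k+1)));Q=onplane(D,o,zt)[m];a,r=cv2.minEnclosingCircle((Q[:,:2]*1000).astype(np.float32))
    print(m.sum(),"z50",round(float(np.median(X[m][:,2])),4),"circ",np.round(a,1),round(r,1),"rect",rect(Q),"px",np.round(np.argwhere(m).mean(0)[::-1]))
E
python3 - <<'E'
from h import *
c,X,D,o=wrist("pics/w1.png");print(o)
blob(X,D,o,.424,-.139,.03,.070,.086,.078)
blob(X,D,o,.424,-.139,.03,.01,.023,.016)
E
```

```text
[ 0.49904836 -0.15771015  0.38431738]
185 z50 0.0769 circ [ 425.4 -141.4] 9.3 rect [425.4, -141.7, 17.8, 17.0, 82.6] px [251. 177.]
254 z50 0.0159 circ [ 424.5 -141.3] 22.9 rect [424.5, -141.1, 22.6, 40.1, 82.8] px [252. 161.]
```

View pics/w1.png

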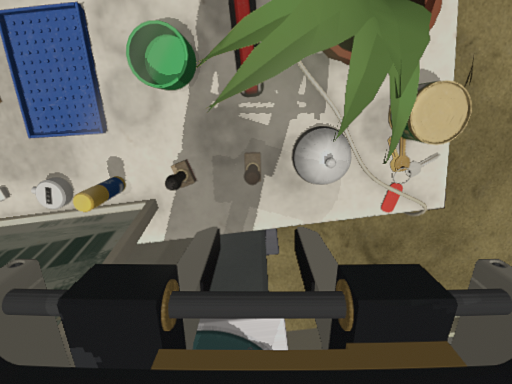

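The wrist view shows the brown stamp at (252,165), the black stamp at (178,178) and the bell at (322,155). This agrees with the top view to about 2 mm, so I'm grasping the brown stamp.

Emit:
send_rows(
  xyz=[
    [0.35,0.25,0],
    [0,0,-0.9],
    [0,0,-0.9],
    [0,0,-0.9],
    [0,0,-0.9],
    [0,0,-0.9],
    [0,0,-0.9],
    [0,0,-0.9],
    [0,0,-0.6],
    [0,0,-0.4],
    [0,0,0],
  ],
  dr=[
    [0,0,0],
    [0,0,0],
    [0,0,0],
    [0,0,0],
    [0,0,0],
    [0,0,0],
    [0,0,0],
    [0,0,0],
    [0,0,0],
    [0,0,0],
    [0,0,0],
  ],
)

```text
time: 2.9
position: [0.4239, -0.1413, 0.0422]
tool_rot: [-3.134, 0.209, 0.004]
ft_force: [-0.4, -0.0, 0.5]
gripper_width: 0.0507
finger_force: 0.0
```

Emit:
send_rows(
  xyz=[
    [0,0,0],
    [0,0,0],
    [0,0,0],
    [0,0,0],
    [0,0,0],
    [0,0,0],
  ],
  dr=[
    [0,0,0],
    [0,0,0],
    [0,0,0],
    [0,0,0],
    [0,0,0],
    [0,0,0],
  ],
  grip=-1,
)

```text
time: 3.4
position: [0.425, -0.1413, 0.0447]
tool_rot: [3.134, -0.207, 0.001]
ft_force: [-0.7, 0.3, 3.8]
gripper_width: 0.0196
finger_force: 15.0
```

Emit:
send_rows(
  xyz=[
    [0,0,0.3],
    [0,0,1],
    [0,0,1],
    [0,0,1],
    [0,0,1],
  ],
  dr=[
    [0,0,0],
    [0,0,0],
    [0,0,0],
    [0,0,0],
    [0,0,0],
  ],
)

```text
time: 3.82
position: [0.4245, -0.1411, 0.1534]
tool_rot: [3.135, -0.207, 0.0]
ft_force: [-0.2, -0.3, -0.8]
gripper_width: 0.0196
finger_force: 15.0
```

Emit:
send_rows(
  xyz=[
    [0.34,0.94,0],
    [0.34,0.94,0],
    [0.34,0.94,0],
    [0.34,0.94,0],
    [0.34,0.94,0],
    [0.34,0.94,0],
    [0.34,0.94,0],
    [0.34,0.94,0],
    [0.34,0.94,0],
    [0.34,0.94,0],
    [0.34,0.94,0],
    [0.34,0.94,0],
    [0.34,0.94,0],
    [0.34,0.94,0],
    [0.34,0.94,0],
    [0.34,0.94,0],
    [0.34,0.94,0],
    [0.34,0.94,0],
    [0,0,0],
    [0,0,0],
  ],
  dr=[
    [0,0,0.2],
    [0,0,0.2],
    [0,0,0.2],
    [0,0,0.2],
    [0,0,0.2],
    [0,0,0.2],
    [0,0,0.2],
    [0,0,0.2],
    [0,0,0.2],
    [0,0,0.2],
    [0,0,0.2],
    [0,0,0.2],
    [0,0,0.2],
    [0,0,0.2],
    [0,0,0.2],
    [0,0,0.2],
    [0,0,0.2],
    [0,0,0.2],
    [0,0,0],
    [0,0,0],
  ],
)

```text
time: 5.48
position: [0.5776, 0.2827, 0.1516]
tool_rot: [3.118, 0.386, -0.001]
ft_force: [-0.2, 0.0, 0.0]
gripper_width: 0.0197
finger_force: 15.0
```

Run:
```python
from h import *
c,X,D,o=wrist("pics/w2.png")
hsv=cv2.cvtColor(c["color"],cv2.COLOR_RGB2HSV);S,V=hsv[...,1],hsv[...,2]
near=np.hypot(X[...,0]-.585,X[...,1]-.257)<.075
for n,f in(("brown",S>90),("black",S<70)):
    k=ndi.binary_opening(near&(X[...,2]<.011)&(V<100)&f,iterations=1);Q=onplane(D,o,.007)[k]
    print(n,k.sum(),rect(Q) if k.sum() else '')
blob(X,D,o,.585,.257,.08,.011,.022,.016)
```

```text
brown 458 [580.4, 269.5, 57.5, 16.3, 15.3]
black 1556 [590.3, 233.0, 56.4, 39.3, 14.5]
1707 z50 0.0152 circ [583.6 257.9] 63.2 rect [584.3, 258.1, 74.1, 105.5, 14.9] px [282. 182.]
```

View pics/w2.png

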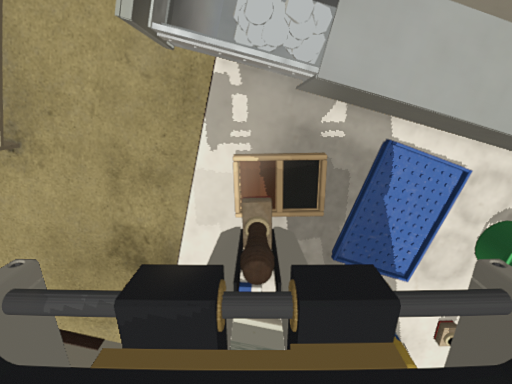

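The held stamp hangs at (257,250), aligned with the rack at (280,185), whose brown bay is on the left. Lowering it now.

Emit:
send_rows(
  xyz=[
    [0,0,-0.8],
    [0,0,-0.8],
    [0,0,-0.8],
    [0,0,-0.6],
    [0,0,-0.5],
    [0,0,-0.3],
    [0,0,-0.2],
    [0,0,0],
    [0,0,0],
  ],
  dr=[
    [0,0,0],
    [0,0,0],
    [0,0,0],
    [0,0,0],
    [0,0,0],
    [0,0,0],
    [0,0,0],
    [0,0,0],
    [0,0,0],
  ],
)

```text
time: 6.28
position: [0.578, 0.2819, 0.0523]
tool_rot: [-3.118, -0.384, -0.001]
ft_force: [0.8, 0.7, -0.1]
gripper_width: 0.0194
finger_force: 15.0
```

Emit:
send_rows(
  xyz=[
    [0,0,-0.06],
    [0,0,0],
    [0,0,0],
  ],
  dr=[
    [0,0,0],
    [0,0,0],
    [0,0,0],
  ],
)

```text
time: 6.53
position: [0.5778, 0.2819, 0.0506]
tool_rot: [-3.118, -0.384, -0.001]
ft_force: [0.3, -0.3, -0.7]
gripper_width: 0.0194
finger_force: 15.0
```

Emit:
send_rows(
  xyz=[
    [0,0,0],
    [0,0,0],
    [0,0,0],
    [0,0,0],
    [0,0,0.3],
    [0,0,0.7],
    [0,0,1],
    [0,0,1],
    [0,0,1],
    [0,0,1],
  ],
  dr=[
    [0,0,0],
    [0,0,0],
    [0,0,0],
    [0,0,0],
    [0,0,0],
    [0,0,0],
    [0,0,0],
    [0,0,0],
    [0,0,0],
    [0,0,0],
  ],
  grip=-0.3,
)

```text
time: 7.37
position: [0.5776, 0.2817, 0.1771]
tool_rot: [-3.118, -0.384, -0.001]
ft_force: [0.2, 0.1, -0.0]
gripper_width: 0.0324
finger_force: 0.0
```

Emit:
send_rows(
  xyz=[
    [-0.375,-0.8,0],
    [-0.375,-0.8,0],
    [-0.375,-0.8,0],
    [-0.375,-0.8,0],
    [-0.375,-0.8,0],
    [-0.375,-0.8,0],
    [-0.375,-0.8,0],
    [-0.375,-0.8,0],
    [-0.375,-0.8,0],
    [-0.375,-0.8,0],
    [-0.375,-0.8,0],
    [-0.375,-0.8,0],
    [-0.375,-0.8,0],
    [-0.375,-0.8,0],
    [-0.375,-0.8,0],
    [-0.375,-0.8,0],
    [0,0,0],
    [0,0,0],
  ],
  dr=[
    [0,0,-0.47],
    [0,0,-0.47],
    [0,0,-0.47],
    [0,0,-0.47],
    [0,0,-0.47],
    [0,0,-0.47],
    [0,0,-0.47],
    [0,0,-0.47],
    [0,0,-0.47],
    [0,0,-0.47],
    [0,0,-0.47],
    [0,0,-0.47],
    [0,0,-0.47],
    [0,0,-0.47],
    [0,0,-0.47],
    [0,0,-0.47],
    [0,0,0],
    [0,0,0],
  ],
  grip=0.1,
)

```text
time: 8.87
position: [0.4276, -0.0388, 0.1759]
tool_rot: [-3.026, 0.844, -0.002]
ft_force: [0.6, -0.0, -0.9]
gripper_width: 0.0511
finger_force: 0.0
```

Run:
```python
from h import *
c,X,D,o=wrist("pics/w3.png")
blob(X,D,o,.4278,-.0392,.03,.062,.078,.070)
blob(X,D,o,.4278,-.0392,.03,.01,.023,.016)
```

```text
245 z50 0.0686 circ [429.1 -41.8] 9.5 rect [429.1, -41.9, 17.8, 18.3, 86.2] px [258. 192.]
332 z50 0.0159 circ [428.4 -41. ] 19.8 rect [427.9, -40.8, 34.6, 22.9, 13.4] px [257. 177.]
```

View pics/w3.png

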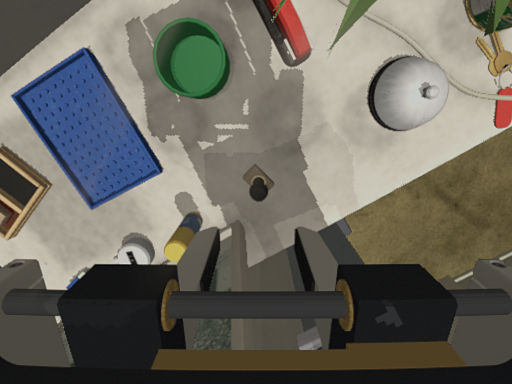

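The wrist view shows the black stamp at (258,185) with clear space around it.

Emit:
send_rows(
  xyz=[
    [0.04,-0.07,-0.5],
    [0,0,-0.9],
    [0,0,-0.9],
    [0,0,-0.9],
    [0,0,-0.9],
    [0,0,-0.8],
    [0,0,-0.4],
    [0,0,-0.2],
    [0,0,0],
    [0,0,0],
  ],
  dr=[
    [0,0,0],
    [0,0,0],
    [0,0,0],
    [0,0,0],
    [0,0,0],
    [0,0,0],
    [0,0,0],
    [0,0,0],
    [0,0,0],
    [0,0,0],
  ],
)

```text
time: 9.75
position: [0.4291, -0.0398, 0.0383]
tool_rot: [-3.027, 0.841, -0.001]
ft_force: [0.5, 0.4, 0.7]
gripper_width: 0.0514
finger_force: 0.0
```

Emit:
send_rows(
  xyz=[
    [0,0,0],
    [0,0,0],
    [0,0,0],
    [0,0,0],
    [0,0,0],
    [0,0,0],
  ],
  dr=[
    [0,0,0],
    [0,0,0],
    [0,0,0],
    [0,0,0],
    [0,0,0],
    [0,0,0],
  ],
  grip=-1,
)

```text
time: 10.25
position: [0.4287, -0.04, 0.0378]
tool_rot: [3.027, -0.842, 0.0]
ft_force: [-0.3, -0.3, 2.0]
gripper_width: 0.0194
finger_force: 15.0
```

Emit:
send_rows(
  xyz=[
    [0,0,0.3],
    [0,0,1],
    [0,0,1],
    [0,0,1],
    [0,0,1],
    [0,0,1],
    [0,0,0],
    [0,0,0],
  ],
  dr=[
    [0,0,0],
    [0,0,0],
    [0,0,0],
    [0,0,0],
    [0,0,0],
    [0,0,0],
    [0,0,0],
    [0,0,0],
  ],
)

```text
time: 10.92
position: [0.4291, -0.04, 0.1717]
tool_rot: [-3.026, 0.842, -0.004]
ft_force: [-0.5, -0.3, -0.2]
gripper_width: 0.0199
finger_force: 15.0
```

Emit:
send_rows(
  xyz=[
    [0.463,0.78,0],
    [0.463,0.78,0],
    [0.463,0.78,0],
    [0.463,0.78,0],
    [0.463,0.78,0],
    [0.463,0.78,0],
    [0.463,0.78,0],
    [0.463,0.78,0],
    [0.463,0.78,0],
    [0.463,0.78,0],
    [0.463,0.78,0],
    [0.463,0.78,0],
    [0.463,0.78,0],
    [0.463,0.78,0],
    [0,0,0],
    [0,0,0],
  ],
  dr=[
    [0,0,0.2],
    [0,0,0],
    [0,0,0],
    [0,0,0],
    [0,0,0],
    [0,0,0],
    [0,0,0],
    [0,0,0],
    [0,0,0],
    [0,0,0],
    [0,0,0],
    [0,0,0],
    [0,0,0],
    [0,0,0],
    [0,0,0],
    [0,0,0],
  ],
)

```text
time: 12.25
position: [0.5904, 0.2336, 0.1684]
tool_rot: [3.034, -0.808, -0.003]
ft_force: [0.3, -0.2, -0.9]
gripper_width: 0.0196
finger_force: 15.0
```

Run:
```python
from h import *
c,X,D,o=wrist("pics/w4.png")
blob(X,D,o,.578,.282,.035,.07,.095,.084)
blob(X,D,o,.585,.257,.08,.011,.02,.016)
from station import manip
c=manip.camera("top");X,D,o=world(c)
blob(X,D,o,.578,.282,.03,.07,.095,.084)
cv2.imwrite("pics/t4.png",c["color"][80:270,60:360,::-1])
```

```text
191 z50 0.0796 circ [580.8 278.5] 11.1 rect [584.2, 278.9, 13.2, 21.8, 8.8] px [221. 228.]
1218 z50 0.0154 circ [584.  257.5] 63.2 rect [584.4, 257.4, 73.8, 105.5, 15.2] px [243. 184.]
none
```

View pics/w4.png

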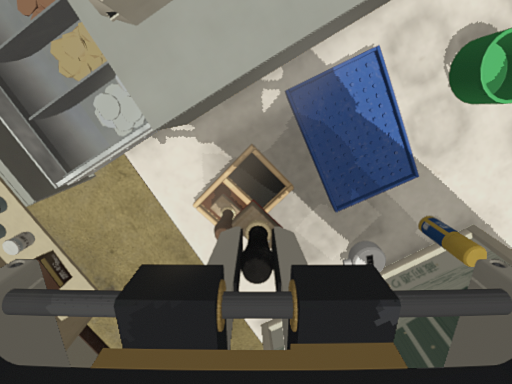

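The brown stamp stands in its bay at (225,215). The black stamp, held at (257,260), is over its own bay, so I'm lowering it.

Emit:
send_rows(
  xyz=[
    [0,0,-0.8],
    [0,0,-0.8],
    [0,0,-0.8],
    [0,0,-0.8],
    [0,0,-0.6],
    [0,0,-0.5],
    [0,0,-0.3],
    [0,0,-0.2],
    [0,0,-0.1],
    [0,0,0],
    [0,0,0],
  ],
  dr=[
    [0,0,0],
    [0,0,0],
    [0,0,0],
    [0,0,0],
    [0,0,0],
    [0,0,0],
    [0,0,0],
    [0,0,0],
    [0,0,0],
    [0,0,0],
    [0,0,0],
  ],
)

```text
time: 13.27
position: [0.5911, 0.2332, 0.0484]
tool_rot: [-3.035, 0.81, -0.001]
ft_force: [-0.4, -1.1, 0.1]
gripper_width: 0.0197
finger_force: 15.0
```

Emit:
send_rows(
  xyz=[
    [0,0,-0.1],
    [0,0,-0.06],
    [0,0,0],
    [0,0,0],
  ],
  dr=[
    [0,0,0],
    [0,0,0],
    [0,0,0],
    [0,0,0],
  ],
)

```text
time: 13.6
position: [0.5908, 0.2331, 0.0438]
tool_rot: [-3.035, 0.81, -0.0]
ft_force: [0.4, 0.8, 0.5]
gripper_width: 0.0197
finger_force: 15.0
```

Emit:
send_rows(
  xyz=[
    [0,0,0],
    [0,0,0],
    [0,0,0],
    [0,0,0],
    [0,0,0.3],
    [0,0,0.7],
    [0,0,1],
    [0,0,1],
    [0,0,1],
    [0,0,1],
  ],
  dr=[
    [0,0,0],
    [0,0,0],
    [0,0,0],
    [0,0,0],
    [0,0,0],
    [0,0,0],
    [0,0,0],
    [0,0,0],
    [0,0,0],
    [0,0,0],
  ],
  grip=-0.3,
)

```text
time: 14.43
position: [0.5906, 0.233, 0.1706]
tool_rot: [-3.035, 0.81, -0.001]
ft_force: [0.4, -0.3, -0.4]
gripper_width: 0.0327
finger_force: 0.0
```

Emit:
send_rows(
  xyz=[
    [-0.67,-0.67,0.1],
    [-0.67,-0.67,0.1],
    [-0.67,-0.67,0.1],
    [-0.67,-0.67,0.1],
    [-0.67,-0.67,0.1],
    [-0.67,-0.67,0.1],
    [-0.67,-0.67,0.1],
    [-0.67,-0.67,0.1],
    [-0.67,-0.67,0.1],
    [-0.67,-0.67,0.1],
    [0,0,0],
    [0,0,0],
  ],
  dr=[
    [0,0,0.5],
    [0,0,0.5],
    [0,0,0.5],
    [0,0,0.5],
    [0,0,0.5],
    [0,0,0.5],
    [0,0,0.5],
    [0,0,0.5],
    [0,0,0.5],
    [0,0,0.5],
    [0,0,0],
    [0,0,0],
  ],
  grip=0.25,
)

```text
time: 15.43
position: [0.423, 0.0651, 0.1947]
tool_rot: [-3.141, -0.0, -0.003]
ft_force: [0.2, 0.4, 0.5]
gripper_width: 0.0581
finger_force: 0.0
```

Run:
```python
from h import *
c,X,D,o=wrist("pics/w5.png")
blob(X,D,o,.4237,.065,.03,.08,.096,.088)
blob(X,D,o,.585,.257,.08,.011,.02,.016)
blob(X,D,o,.578,.282,.03,.07,.095,.084)
blob(X,D,o,.591,.233,.03,.065,.09,.076)
blob(X,D,o,.424,.159,.04,.018,.03,.024)
blob(X,D,o,.431,.262,.04,.006,.018,.012)
```

```text
463 z50 0.0875 circ [424.3  64.6] 13.2 rect [424.3, 64.2, 25.0, 24.0, 0.0] px [257. 193.]
1879 z50 0.0151 circ [582.9 255.4] 64.3 rect [583.0, 255.8, 74.8, 107.6, 14.9] px [94. 45.]
521 z50 0.0812 circ [574.7 274.2] 13.7 rect [574.0, 274.3, 26.7, 19.0, 78.4] px [30. 37.]
448 z50 0.0741 circ [587.  227.6] 11.8 rect [586.9, 227.4, 22.8, 18.9, 80.1] px [82. 22.]
909 z50 0.0237 circ [425.1 155.7] 22.5 rect [424.9, 156.3, 42.3, 43.8, 42.6] px [185. 178.]
466 z50 0.0113 circ [431.2 260.2] 23.7 rect [430.9, 260.1, 19.4, 44.9, 10.3] px [109. 172.]
```

View pics/w5.png

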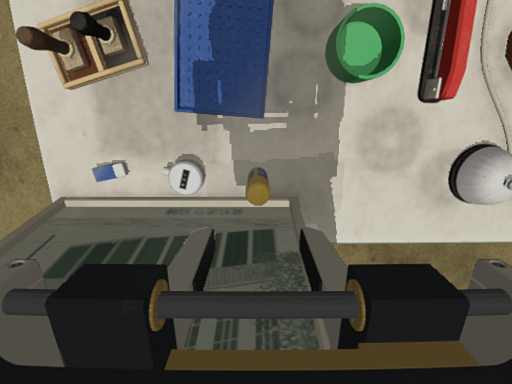

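Both stamps stand in their bays at (70,45) and (100,35). The glue stick is at (257,190), right under the jaws.

Emit:
send_rows(
  xyz=[
    [0.04,0,-0.8],
    [0,0,-0.9],
    [0,0,-0.9],
    [0,0,-0.9],
    [0,0,-0.9],
    [0,0,-0.6],
    [0,0,-0.4],
    [0,0,0],
    [0,0,0],
  ],
  dr=[
    [0,0,0],
    [0,0,0],
    [0,0,0],
    [0,0,0],
    [0,0,0],
    [0,0,0],
    [0,0,0],
    [0,0,0],
    [0,0,0],
  ],
)

```text
time: 16.23
position: [0.4245, 0.0659, 0.0589]
tool_rot: [-3.142, -0.003, 0.001]
ft_force: [-0.2, -0.4, 0.3]
gripper_width: 0.0583
finger_force: 0.0
```

Emit:
send_rows(
  xyz=[
    [0,0,0],
    [0,0,0],
    [0,0,0],
    [0,0,0],
    [0,0,0],
    [0,0,0],
  ],
  dr=[
    [0,0,0],
    [0,0,0],
    [0,0,0],
    [0,0,0],
    [0,0,0],
    [0,0,0],
  ],
  grip=-1,
)

```text
time: 16.73
position: [0.4243, 0.0655, 0.0589]
tool_rot: [-3.142, -0.003, -0.001]
ft_force: [0.1, -0.2, 0.0]
gripper_width: 0.0256
finger_force: 15.0
```

Emit:
send_rows(
  xyz=[
    [0,0,0.3],
    [0,0,0.7],
    [0,0,1],
    [0,0,1],
    [0,0,1],
    [0,0,0],
    [0,0,0],
  ],
  dr=[
    [0,0,0],
    [0,0,0],
    [0,0,0],
    [0,0,0],
    [0,0,0],
    [0,0,0],
    [0,0,0],
  ],
)

```text
time: 17.32
position: [0.4248, 0.0656, 0.1602]
tool_rot: [-3.141, -0.003, -0.004]
ft_force: [0.5, -0.6, -1.1]
gripper_width: 0.0254
finger_force: 15.0
```

Emit:
send_rows(
  xyz=[
    [0.76,-0.578,0],
    [0.76,-0.578,0],
    [0.76,-0.578,0],
    [0.76,-0.578,0],
    [0.76,-0.578,0],
    [0.76,-0.578,0],
    [0.76,-0.578,0],
    [0.76,-0.578,0],
    [0,0,0],
    [0,0,0],
  ],
  dr=[
    [0,0,0],
    [0,0,0],
    [0,0,0],
    [0,0,0],
    [0,0,0],
    [0,0,0],
    [0,0,0],
    [0,0,0],
    [0,0,0],
    [0,0,0],
  ],
)

```text
time: 18.15
position: [0.5761, -0.0505, 0.157]
tool_rot: [-3.141, -0.001, 0.004]
ft_force: [-0.5, 0.0, -0.5]
gripper_width: 0.0255
finger_force: 15.0
```

Run:
```python
from h import *
from station import manip
print(manip.observe()["position"])
c,X,D,o=wrist()
blob(X,D,o,.577,-.05,.045,.044,.056,.05)
blob(X,D,o,.604,-.152,.07,.03,.052,.046)
```

```text
[ 0.576053   -0.05052132  0.15696326]
734 z50 0.0495 circ [576.6 -50.9] 35.9 rect [579.0, -51.0, 66.2, 70.8, 0.1] px [257. 187.]
1132 z50 0.0437 circ [ 571.6 -149.2] 35.7 rect [571.2, -150.5, 23.8, 69.2, 85.6] px [350. 198.]
```

Emit:
send_rows(
  xyz=[
    [0,0,-0.7],
    [0,0,-0.8],
    [0,0,-0.8],
    [0,0,-0.6],
    [0,0,-0.4],
    [0,0,-0.25],
    [0,0,-0.1],
    [0,0,0],
    [0,0,0],
  ],
  dr=[
    [0,0,0],
    [0,0,0],
    [0,0,0],
    [0,0,0],
    [0,0,0],
    [0,0,0],
    [0,0,0],
    [0,0,0],
    [0,0,0],
  ],
)

```text
time: 18.95
position: [0.5765, -0.05, 0.0682]
tool_rot: [3.141, 0.003, 0.002]
ft_force: [0.8, -0.2, 0.2]
gripper_width: 0.0259
finger_force: 15.0
```

Emit:
send_rows(
  xyz=[
    [0,0,-0.1],
    [0,0,-0.08],
    [0,0,0],
    [0,0,0],
  ],
  dr=[
    [0,0,0],
    [0,0,0],
    [0,0,0],
    [0,0,0],
  ],
)

```text
time: 19.28
position: [0.5767, -0.0501, 0.0636]
tool_rot: [3.141, 0.003, 0.002]
ft_force: [-0.2, -0.3, 4.9]
gripper_width: 0.0254
finger_force: 15.0
```

Emit:
send_rows(
  xyz=[
    [0,0,0],
    [0,0,0],
    [0,0,0],
    [0,0,0],
    [0,0,0.3],
    [0,0,0.7],
    [0,0,1],
    [0,0,1],
    [0,0,1],
    [0,0,1],
  ],
  dr=[
    [0,0,0],
    [0,0,0],
    [0,0,0],
    [0,0,0],
    [0,0,0],
    [0,0,0],
    [0,0,0],
    [0,0,0],
    [0,0,0],
    [0,0,0],
  ],
  grip=-0.1,
)

```text
time: 20.12
position: [0.5761, -0.05, 0.1897]
tool_rot: [3.142, 0.003, 0.0]
ft_force: [1.0, 0.2, -0.3]
gripper_width: 0.0419
finger_force: 0.0
```

Emit:
send_rows(
  xyz=[
    [-0.4,0.55,0],
    [-0.4,0.55,0],
    [-0.4,0.55,0],
    [-0.4,0.55,0],
    [-0.4,0.55,0],
    [-0.4,0.55,0],
    [-0.4,0.55,0],
    [-0.4,0.55,0],
    [-0.4,0.55,0],
    [-0.4,0.55,0],
    [-0.4,0.55,0],
    [-0.4,0.55,0],
    [-0.4,0.55,0],
    [-0.4,0.55,0],
    [-0.4,0.55,0],
    [0,0,0],
    [0,0,0],
  ],
  dr=[
    [0,0,1],
    [0,0,1],
    [0,0,1],
    [0,0,1],
    [0,0,1],
    [0,0,1],
    [0,0,1],
    [0,0,1],
    [0,0,1],
    [0,0,1],
    [0,0,1],
    [0,0,1],
    [0,0,1],
    [0,0,1],
    [0,0,0.8],
    [0,0,0],
    [0,0,0],
  ],
  grip=0.6,
)

```text
time: 21.53
position: [0.4261, 0.1565, 0.1885]
tool_rot: [2.242, 2.2, 0.001]
ft_force: [1.0, -0.5, 0.6]
gripper_width: 0.0745
finger_force: 0.0
```

Run:
```python
from h import *
c,X,D,o=wrist("pics/w6.png")
blob(X,D,o,.424,.159,.04,.018,.03,.024)
blob(X,D,o,.424,.159,.04,.007,.03,.018)
blob(X,D,o,.431,.262,.04,.006,.018,.012)
blob(X,D,o,.577,-.05,.03,.08,.1,.093)
from station import manip
c=manip.camera("top");X,D,o=world(c);blob(X,D,o,.577,-.05,.03,.08,.1,.093)
```

```text
965 z50 0.0238 circ [423.8 158.6] 22.4 rect [423.5, 158.4, 43.7, 42.6, 88.9] px [255. 179.]
1072 z50 0.0237 circ [425.9 161.8] 28.0 rect [422.5, 160.1, 44.8, 51.9, 17.8] px [255. 177.]
586 z50 0.0112 circ [429.9 261.7] 22.0 rect [429.9, 261.4, 18.8, 41.4, 11.4] px [259.  91.]
none
146 z50 0.0931 circ [574.6 -48.7] 14.0 rect [574.6, -48.4, 23.3, 27.9, 88.9] px [280. 145.]
```

View pics/w6.png

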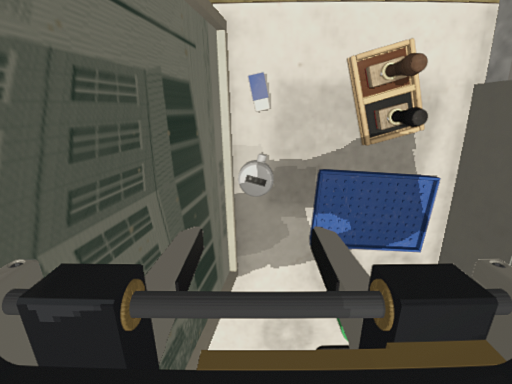

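The wrist view shows the counter drum at (255,179) with its button at (263,157), so its x axis points about 70 degrees. The eraser is at (259,91), and both stamps are standing. The glue stick top at z=93 mm means it is on the pot floor.

Emit:
send_rows(
  xyz=[
    [-0.08,0.08,-0.5],
    [0,0,-0.9],
    [0,0,-0.9],
    [0,0,-0.9],
    [0,0,-0.9],
    [0,0,-0.9],
    [0,0,-0.9],
    [0,0,-0.5],
    [0,0,-0.4],
    [0,0,0],
    [0,0,0],
  ],
  dr=[
    [0,0,-0.8],
    [0,0,-0.8],
    [0,0,-0.8],
    [0,0,-0.8],
    [0,0,0],
    [0,0,0],
    [0,0,0],
    [0,0,0],
    [0,0,0],
    [0,0,0],
    [0,0,0],
  ],
)

```text
time: 22.55
position: [0.4246, 0.1581, 0.0184]
tool_rot: [2.579, 1.795, -0.0]
ft_force: [-0.1, -0.1, 0.2]
gripper_width: 0.0744
finger_force: 0.0
```

Emit:
send_rows(
  xyz=[
    [0,0,-0.2],
    [0,0,-0.08],
    [0,0,0],
    [0,0,0],
  ],
  dr=[
    [0,0,0],
    [0,0,0],
    [0,0,0],
    [0,0,0],
  ],
)

```text
time: 22.88
position: [0.4244, 0.1583, 0.0112]
tool_rot: [2.578, 1.795, 0.001]
ft_force: [0.5, -0.1, -0.2]
gripper_width: 0.0746
finger_force: 0.0
```

Emit:
send_rows(
  xyz=[
    [0,0,0],
    [0,0,0],
    [0,0,0],
    [0,0,0],
    [0,0,0],
    [0,0,0],
  ],
  dr=[
    [0,0,0],
    [0,0,0],
    [0,0,0],
    [0,0,0],
    [0,0,0],
    [0,0,0],
  ],
  grip=-1,
)

```text
time: 23.38
position: [0.4243, 0.1582, 0.011]
tool_rot: [2.578, 1.795, 0.0]
ft_force: [-0.7, -0.0, 1.1]
gripper_width: 0.045
finger_force: 15.0
```

Emit:
send_rows(
  xyz=[
    [0,0,0.3],
    [0,0,0.7],
    [0,0,1],
    [0,0,1],
    [0,0,0],
    [0,0,0],
  ],
  dr=[
    [0,0,0],
    [0,0,0],
    [0,0,0],
    [0,0,0],
    [0,0,0],
    [0,0,0],
  ],
)

```text
time: 23.88
position: [0.4249, 0.1584, 0.0874]
tool_rot: [2.577, 1.795, 0.004]
ft_force: [-0.4, -0.5, -2.2]
gripper_width: 0.0445
finger_force: 15.0
```

Emit:
send_rows(
  xyz=[
    [0.7,-0.267,0],
    [0.7,-0.267,0],
    [0.7,-0.267,0],
    [0.7,-0.267,0],
    [0.7,-0.267,0],
    [0.7,-0.267,0],
    [0.7,-0.267,0],
    [0.7,-0.267,0],
    [0,0,0],
    [0,0,-0.8],
    [0,0,-0.8],
    [0,0,-0.6],
    [0,0,-0.3],
    [0,0,0],
    [0,0,0],
  ],
  dr=[
    [0,0,0.33],
    [0,0,0.33],
    [0,0,0.33],
    [0,0,0.33],
    [0,0,0.33],
    [0,0,0.33],
    [0,0,0.33],
    [0,0,0.33],
    [0,0,0],
    [0,0,0],
    [0,0,0],
    [0,0,0],
    [0,0,0],
    [0,0,0],
    [0,0,0],
  ],
)

```text
time: 25.13
position: [0.5639, 0.1049, 0.0233]
tool_rot: [-2.306, -2.133, 0.001]
ft_force: [-0.3, -0.5, -0.6]
gripper_width: 0.0445
finger_force: 15.0
```

Emit:
send_rows(
  xyz=[
    [0,0,-0.2],
    [0,0,-0.1],
    [0,0,-0.02],
    [0,0,0],
    [0,0,0],
  ],
  dr=[
    [0,0,0],
    [0,0,0],
    [0,0,0],
    [0,0,0],
    [0,0,0],
  ],
)

```text
time: 25.55
position: [0.5644, 0.1048, 0.0157]
tool_rot: [2.306, 2.133, 0.0]
ft_force: [1.4, -0.4, -0.7]
gripper_width: 0.0451
finger_force: 15.0
```

Emit:
send_rows(
  xyz=[
    [0,0,0],
    [0,0,0],
    [0,0,0],
    [0,0,0],
    [0,0,0.3],
    [0,0,0.7],
    [0,0,1],
    [0,0,1],
    [0,0,1],
    [0,0,1],
    [0,0,1],
  ],
  dr=[
    [0,0,0],
    [0,0,0],
    [0,0,0],
    [0,0,0],
    [0,0,0],
    [0,0,0],
    [0,0,0],
    [0,0,0],
    [0,0,0],
    [0,0,0],
    [0,0,0],
  ],
  grip=0.22,
)

```text
time: 26.47
position: [0.5641, 0.1048, 0.1674]
tool_rot: [2.306, 2.133, 0.001]
ft_force: [0.3, -0.1, 0.2]
gripper_width: 0.0566
finger_force: 0.0
```

Emit:
send_rows(
  xyz=[
    [-0.381,0.448,0],
    [-0.381,0.448,0],
    [-0.381,0.448,0],
    [-0.381,0.448,0],
    [-0.381,0.448,0],
    [-0.381,0.448,0],
    [-0.381,0.448,0],
    [-0.381,0.448,0],
    [-0.381,0.448,0],
    [-0.381,0.448,0],
    [-0.381,0.448,0],
    [-0.381,0.448,0],
    [-0.381,0.448,0],
    [-0.381,0.448,0],
    [0,0,0],
    [0,0,0],
  ],
  dr=[
    [0,0,-0.88],
    [0,0,-0.88],
    [0,0,-0.88],
    [0,0,-0.88],
    [0,0,-0.88],
    [0,0,-0.88],
    [0,0,-0.88],
    [0,0,-0.88],
    [0,0,-0.88],
    [0,0,-0.88],
    [0,0,-0.88],
    [0,0,-0.88],
    [0,0,-0.88],
    [0,0,-0.88],
    [0,0,0],
    [0,0,0],
  ],
  grip=0.35,
)

```text
time: 27.8
position: [0.4308, 0.2618, 0.166]
tool_rot: [-3.125, -0.324, -0.001]
ft_force: [0.4, -0.6, -0.2]
gripper_width: 0.0626
finger_force: 0.0
```

Run:
```python
from h import *
c,X,D,o=wrist("pics/w7.png")
blob(X,D,o,.430,.262,.04,.006,.018,.012)
blob(X,D,o,.565,.105,.04,.02,.035,.028)
```

```text
529 z50 0.0114 circ [430.7 262.3] 21.8 rect [431.1, 262.1, 18.8, 40.3, 11.8] px [256. 183.]
1533 z50 0.0277 circ [561.2 112.2] 28.0 rect [561.8, 108.9, 44.4, 49.8, 37.7] px [423.  97.]
```

View pics/w7.png

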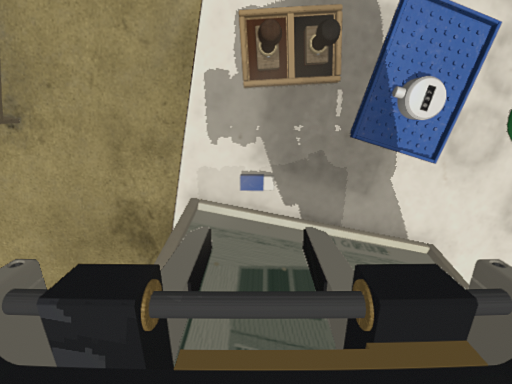

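The counter lies in the tray at (425,97). The eraser at (256,183) is aligned with the jaws.

Emit:
send_rows(
  xyz=[
    [0,0,-0.7],
    [0,0,-0.9],
    [0,0,-0.9],
    [0,0,-0.9],
    [0,0,-0.9],
    [0,0,-0.9],
    [0,0,-0.5],
    [0,0,-0.2],
    [0,0,0],
    [0,0,0],
  ],
  dr=[
    [0,0,0],
    [0,0,0],
    [0,0,0],
    [0,0,0],
    [0,0,0],
    [0,0,0],
    [0,0,0],
    [0,0,0],
    [0,0,0],
    [0,0,0],
  ],
)

```text
time: 28.68
position: [0.4315, 0.2617, 0.0189]
tool_rot: [-3.125, -0.319, -0.001]
ft_force: [0.3, -0.2, -0.1]
gripper_width: 0.063
finger_force: 0.0
```

Emit:
send_rows(
  xyz=[
    [0,0,-0.2],
    [0,0,-0.14],
    [0,0,0],
    [0,0,0],
  ],
  dr=[
    [0,0,0],
    [0,0,0],
    [0,0,0],
    [0,0,0],
  ],
)

```text
time: 29.02
position: [0.4309, 0.2616, 0.0095]
tool_rot: [-3.125, -0.319, -0.0]
ft_force: [0.1, -0.5, 0.3]
gripper_width: 0.0629
finger_force: 0.0
```

Emit:
send_rows(
  xyz=[
    [0,0,0],
    [0,0,0],
    [0,0,0],
    [0,0,0],
    [0,0,0],
    [0,0,0],
  ],
  dr=[
    [0,0,0],
    [0,0,0],
    [0,0,0],
    [0,0,0],
    [0,0,0],
    [0,0,0],
  ],
  grip=-1,
  grip_force=12,
)

```text
time: 29.52
position: [0.4309, 0.2617, 0.0095]
tool_rot: [-3.125, -0.318, -0.0]
ft_force: [0.6, -0.3, 2.5]
gripper_width: 0.0417
finger_force: 12.0
```

Emit:
send_rows(
  xyz=[
    [0,0,0.3],
    [0,0,0.7],
    [0,0,1],
    [0,0,1],
    [0,0,1],
    [0,0,0],
    [0,0,0],
  ],
  dr=[
    [0,0,0],
    [0,0,0],
    [0,0,0],
    [0,0,0],
    [0,0,0],
    [0,0,0],
    [0,0,0],
  ],
)

```text
time: 30.1
position: [0.4314, 0.2619, 0.1111]
tool_rot: [-3.124, -0.318, -0.004]
ft_force: [0.7, 0.6, -1.4]
gripper_width: 0.0417
finger_force: 12.0
```

Emit:
send_rows(
  xyz=[
    [0.74,-0.63,0],
    [0.74,-0.63,0],
    [0.74,-0.63,0],
    [0.74,-0.63,0],
    [0.74,-0.63,0],
    [0.74,-0.63,0],
    [0.74,-0.63,0],
    [0.74,-0.63,0],
    [0.74,-0.63,0],
    [0.74,-0.63,0],
    [0,0,0],
    [0,0,-0.8],
    [0,0,-0.8],
    [0,0,-0.8],
    [0,0,-0.6],
    [0,0,-0.2],
    [0,0,0],
    [0,0,0],
  ],
  dr=[
    [0,0,-0.27],
    [0,0,-0.27],
    [0,0,-0.27],
    [0,0,-0.27],
    [0,0,-0.27],
    [0,0,-0.27],
    [0,0,-0.27],
    [0,0,-0.27],
    [0,0,-0.27],
    [0,0,-0.27],
    [0,0,0],
    [0,0,0],
    [0,0,0],
    [0,0,0],
    [0,0,0],
    [0,0,0],
    [0,0,0],
    [0,0,0],
  ],
)

```text
time: 31.6
position: [0.616, 0.1043, 0.0298]
tool_rot: [-3.139, 0.125, -0.0]
ft_force: [0.1, 0.9, 0.9]
gripper_width: 0.0417
finger_force: 12.0
```

Emit:
send_rows(
  xyz=[
    [0,0,-0.3],
    [0,0,-0.2],
    [0,0,-0.12],
    [0,0,0],
    [0,0,0],
  ],
  dr=[
    [0,0,0],
    [0,0,0],
    [0,0,0],
    [0,0,0],
    [0,0,0],
  ],
)

```text
time: 32.02
position: [0.6159, 0.1041, 0.0139]
tool_rot: [3.139, -0.125, -0.0]
ft_force: [-0.3, -0.0, 0.1]
gripper_width: 0.0416
finger_force: 12.0
```

Emit:
send_rows(
  xyz=[
    [0,0,0],
    [0,0,0],
    [0,0,0],
    [0,0,0],
    [0,0,0.3],
    [0,0,0.7],
    [0,0,1],
    [0,0,1],
    [0,0,1],
    [0,0,1],
  ],
  dr=[
    [0,0,0],
    [0,0,0],
    [0,0,0],
    [0,0,0],
    [0,0,0],
    [0,0,0],
    [0,0,0],
    [0,0,0],
    [0,0,0],
    [0,0,0],
  ],
  grip=0.12,
)

```text
time: 32.85
position: [0.6158, 0.1041, 0.1409]
tool_rot: [-3.139, 0.125, -0.001]
ft_force: [0.4, 0.9, -0.2]
gripper_width: 0.0518
finger_force: 0.0
```

Emit:
send_rows(
  xyz=[
    [-0.8,-0.3,0.4],
    [-0.8,-0.3,0.4],
    [-0.8,-0.3,0.4],
    [-0.8,-0.3,0.4],
    [-0.8,-0.3,0.4],
    [-0.8,-0.3,0.4],
    [-0.8,-0.3,0.4],
    [-0.8,-0.3,0.4],
    [-0.8,-0.3,0],
    [-0.8,-0.3,0],
    [0,0,0],
    [0,0,0],
  ],
  dr=[
    [0,0,0],
    [0,0,0],
    [0,0,0],
    [0,0,0],
    [0,0,0],
    [0,0,0],
    [0,0,0],
    [0,0,0],
    [0,0,0],
    [0,0,0],
    [0,0,0],
    [0,0,0],
  ],
)

```text
time: 33.85
position: [0.4156, 0.0289, 0.2199]
tool_rot: [-3.139, 0.126, -0.003]
ft_force: [2.0, -0.3, 0.5]
gripper_width: 0.0518
finger_force: 0.0
```

Run:
```python
from h import *
c,X,D,o=wrist("pics/w8.png")
for n,a in dict(eraser=(.616,.105,.03,.012,.022,.016),counter=(.565,.107,.035,.022,.035,.028),glue=(.577,-.05,.03,.08,.1,.093),brown=(.578,.282,.025,.074,.095,.084),brownfoot=(.578,.282,.03,.019,.026,.022),black=(.591,.233,.025,.066,.09,.076),blackfoot=(.591,.233,.03,.019,.026,.022),bell=(.425,-.234,.05,.02,.07,.04)).items():
    print(n);blob(X,D,o,*a)
```

```text
eraser
623 z50 0.0153 circ [615.4 103.7] 22.3 rect [614.2, 103.6, 42.3, 20.0, 87.2] px [181.  17.]
counter
1162 z50 0.0277 circ [562.7 103.7] 23.1 rect [562.5, 102.6, 43.8, 43.5, 60.9] px [185.  62.]
glue
707 z50 0.0926 circ [573.4 -48.7] 14.1 rect [573.7, -48.6, 24.7, 27.9, 39.6] px [325.  23.]
brown
299 z50 0.0813 circ [574.  274.2] 10.9 rect [574.2, 272.9, 19.4, 18.6, 71.1] px [ 8. 59.]
brownfoot
446 z50 0.0217 circ [576.3 279.4] 23.1 rect [576.2, 279.3, 41.4, 24.1, 15.2] px [48. 67.]
black
346 z50 0.0742 circ [588.3 227.2] 11.9 rect [587.8, 227.6, 23.3, 19.1, 69.0] px [52. 41.]
blackfoot
356 z50 0.0217 circ [588.7 230.2] 20.0 rect [588.7, 230.7, 35.5, 23.9, 16.0] px [84. 52.]
bell
2518 z50 0.0412 circ [ 430.5 -229.5] 39.8 rect [430.8, -229.2, 78.4, 70.9, 85.6] px [455. 151.]
```

View pics/w8.png

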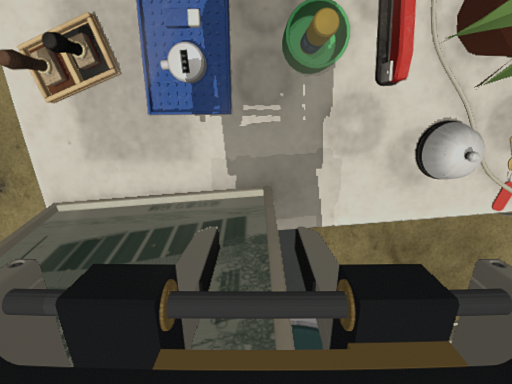

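The final view shows the stamps standing in their bays at (48,67) and (84,52), the counter at (185,62) and eraser at (185,17) flat in the tray, and the glue stick upright in the pot at (325,25). The measured heights and positions agree, and the robot is clear of everything. Handing in.

```bash
python3 -c "
from station import manip
print(manip.sign_off())"
```

```text
the job is handed in; nothing more can be done
None
```

The job is handed in at about 34 s with no verdict returned; my last wrist-camera check showed both stamps upright in their own bays, the glue stick upright in the pot, the eraser and tally counter flat in the tray, and the bell and stapler untouched.

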